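# Clamp a bottom bracket in the cam-locked swing clamp

## Robot

A 6-joint arm with a two-finger parallel gripper is mounted at the origin on a cart in front of the work surface, level with it; the furniture and walls round the work are solid. World frame = base frame: x ahead of the robot, y to its left, z up, the work surface at z = 0. Lengths are in m, angles in degrees, forces in N, time in s.
With the tool pointing down it reaches from about 0.275 to 0.725 m from the base axis. Payload 15.9 kg.
Tool frame: the origin (TCP) lies between the finger pads; the fingertips stand 14 mm ahead of it and the grasp point (between the pads) lies 5 mm behind it; z points along the fingers, y is the line along which they close (so a half turn about z gives the same grasp; the last joint's range is limited). The gripper opens to 85 mm and grips with 20 to 120 N. Pads are 22 mm wide; open, the fingers measure 114 mm over their backs; the gripper's body (76 mm by 85 mm) begins 54 mm behind the grasp point. The pads swing forward as they close: fully open they stand 13 mm farther back than shut.
Start: joints at [-66.52, 12.198, -1.971, 75.831, 0, 90], TCP at [0.199, -0.459, 0.245] pointing down, gripper open.
Joint ranges: [-170.91, 170.91], [-42.67, 98.43], [-65.05, 77.54], [-120.47, 116.71], [-90, 82.35], [-180, 180]. Speed limits (degrees/s): [108.29, 108.29, 136.94, 147.25, 180, 180].

## Interface

Orientations are given as [roll, pitch, yaw] about the fixed x, y, z axes, in that order (R = Rz(yaw) Ry(pitch) Rx(roll)).
In Python, from rig import r gives the robot as it stands. The module is installed in compiled form; this text tells all that it offers.
- The arm moves only by the shell command python3 -m inch 'ROWS' [OPENING] [FORCE]. ROWS is JSON, a list of rows, each an object with "offset": the shift along the tool's x, y, z in m, a list of three; "twist": the turn, a rotation vector about the tool's x, y, z in rad, a list of three. In form: [{"offset": [x, y, z], "twist": [wx, wy, wz]}, ...]. A call has 1 to 20 rows; each row shifts and turns the commanded pose from where the row before left it, along the tool's axes as they then stand; what a row does not reach is not made up. A row lasts 1/8 s, in which the tool goes at most 62.5 mm and 10.7 degrees, less where a joint would pass 70% of its speed; a pose out of reach is approached as far as the arm can. A call is refused whole if a number of a shift passes 0.0625 or a number of a turn 0.188, either way. A call with a gripper value outside its range is refused whole. OPENING is the closure, from 0 (fully open) to 1 (shut), set as the call begins (- or left out, the last holds). The fingers move at their own pace and stop on an object; FORCE is the grip in N (left out, the last holds). Time passes only in rows, so rows that do not move let the fingers close. It gives the time, the measured TCP pose, the force, the opening and the grip force at its end, in the units of the state.
- r.get_state(): the state, without advancing time (a new reading comes with each control period).
- r.camera(name): name is "scene" or "top" or "wrist"; returns the picture (384x512x3 uint8, blue, green, red); there is no depth.
- r.get_calibration(name): a dict with "fx", "fy", "cx", "cy" (pixels), "cam_to_world" (4x4, takes a point from camera to world coordinates); the wrist camera has in their place "mount" (4x4, takes a point from camera to tool coordinates, whose origin is the TCP and whose axes are the flange's). Camera axes: x right, y up, looking along -z (the intrinsics and any distortion apply to the point x, -y, -z); pixel columns grow to the right and rows downward; lengths in m; the calibration is good to about 2 mm. The wrist camera is an equidistant fisheye: a pixel r from the principal point sees the ray r / f radians off the axis. A picture is of the moment at which its call begins: read the wrist's pose just before it. get_calibration takes no time and is no camera call.
- r.finish_job(): hands the job in; it is judged then, once.
Trained networks look in the newest picture that a camera, given by its name, has taken for a name from the list of things; names that differ only in an ending like _2 or _b are one class to them, and where a whole thing is asked for, a point or a joint stands for the part that bears it (a point fixed in the world has none). Each returns a list of dicts, best first, with "conf" (0 to 1); they miss things now and then, are a little off and sometimes report something else, mostly with a low value. They report only what shows in the picture. A call takes as long as a camera call.
- r.silhouettes(camera, name): "region" (384x512 bool, what is visible of it) and "pixel" ([column, row] in pixels, amid what is visible of it).
The state is a dict: "t": time; "qpos": joint angles; "qvel": joint speeds; "tau": joint torques, N m; "ee_pos": TCP position; "tcp_rot": TCP orientation; "contact_force": force on the tool from outside, world axes, zero at the start; "moment": the same for the moment, N m; "gripper_width": opening from 0.0 (shut) to 1.0 (fully open); "grip_force": force on a finger pad.
Only numpy, scipy, OpenCV 4.12 (cv2) and the standard library are available. Lean on these libraries where they do the work, as an engineer would, in place of code of your own. Each camera call takes 0.05 s, during which the arm holds its last target. There are 200 camera calls.

## Task

Lay the bottom bracket cartridge centrally in the V cradle of the clamping fixture, then swing the clamp over it with the upright handle: the clamp rides up its cam, over the crest, and must drop into the notch so that its rubber pad holds the cartridge down. Where the notch lies has to be felt; turn gently, so that the springy lever is never bent hard against the end stop, leave the other things alone, and let go at the end.

Things in the scene. Friction and masses are not known exactly. Their poses are not given: they have to be found in the camera images.
- cartridge_mid (a point): middle of the axis of the bottom bracket cartridge, the black barrel with silver ends that lies loose on the bench: barrel 35 mm diameter and 68 mm long, a 17 mm axle stub on each end, 113 mm over all, 0.25 kg. Its y axis is the cartridge's long axis (the two ends are alike). It rests on the bench with this point 18 mm up
- cradle_mid (a point): where the middle of the cartridge's axis belongs when seated in the cradle, 38 mm above the bench. Its x axis is the direction of the cradle; the cartridge lies along it, either way round. The cradle is two dark 90 degree V blocks, each 12 mm thick, 25 mm to either side of this point along x, and 33 mm high; between them is a gap of 38 mm for fingers, down to the 8 mm base plate. The cradle's y axis points to the spindle, 110 mm away
- spindle (a point): on the bench below the upright spindle of the swing clamp, on the grey fixture that is screwed to the bench; same axes as cradle_mid. The spindle is 119 mm tall, the dark disc and aluminium cam ring round it 112 mm across
- grip (a point): middle of the upright black cylindrical handle, 18 mm diameter, 58 mm tall, 85 mm from the spindle's axis at the end of the clamp's steel lever; this point is 107 mm above the bench with the clamp down, so the handle stands from 75 to 135 mm. The lever below it is 6 mm thick, its top at 77 mm. The handle can be pushed sideways or loosely caged between the fingers, along which it slides up and down as the clamp lifts (10 mm)
- pad (a point): underside of the rubber pad, 24 mm (along the arm) by 60 mm, under the end of the clamp arm, 110 mm from the spindle's axis and opposite to the handle. The arm's top is at 76 mm with the clamp down
- swing (a joint): angle of the clamp about the spindle, rad, growing anticlockwise from above. At 0 the handle points along the spindle's +x and the arm along -x, clear of the cradle; at 1.57 the handle points along +y and the pad is over the cradle's middle. Starts between 0 and 0.1. The fixed cam ring was set by hand: the clamp drops into the notch somewhere between 1.1 and 1.9 rad, differently each time, and at most 0.15 rad farther on the notch ends in a solid stop
- lift (a joint): height of the clamp above its low position, m. A spring holds it down on the cam with about 7 to 10 N. It reads 0 to -0.001 at the start, rises to 0.009 to 0.010 up a ramp that ends at swing 0.65 to 1.35, stays there along the crest, and falls to within 0.001 of 0 in the notch, which is 11 mm wide with steep sides and lets the handle play by about 4 mm. Turning up the ramp takes about 4 to 8 N at the handle
- flex (a joint): sideways bending of the springy lever about the spindle's axis, rad, positive where the handle runs ahead of the clamp; about 0.017 rad for 10 N at the handle. More than 0.045 either way (26 N) overstrains it
- patch_tin: bystander: flat red tin, 57 x 92 x 20 mm, loose
- hex_key_set: bystander: red folding hex key set, 30 x 90 x 22 mm, loose
- pedal: bystander: black pedal, 84 x 118 x 22 mm, loose
- bell: bystander: silver handlebar bell, 53 x 66 x 31 mm, loose. To its right (from y = -0.12) stands a bench vice, 132 mm high, its handle reaching forward to x = 0.495 and up to 107 mm; a tall filing cabinet bounds the bench at the far right (beyond y = -0.5, x over 0.35): come round in front of it
- screwdriver_yellow: bystander: screwdriver with yellow handle, 25 x 170 x 25 mm, loose
- front_hub: bystander: silver front hub, 94 x 64 x 45 mm, loose

How it is judged:
By the outcome, as a careful person would: the job done as asked, in the order asked, and still so for the second after the job is handed in, with the robot touching nothing.
It also fails if it takes over 70 s, if anything falls off the work surface, if the arm or the gripper's body presses on something with over 40 N, if the wrist force passes 120 N, or if a joint passes its speed limit or range.

## Working session

There is one attempt and no reset: what is moved stays moved. The work goes in short steps, Python scripts to look and compute and a shell command to move; the robot and the scene stay as the last step left them, time stands still between calls to the robot, and variables do not carry over. Pictures are saved under pics/ and viewed, at most 12 in all, crops included, and the job is handed in when it is done.

```bash
mkdir -p pics
cat > h.py <<'E'
from rig import r
import numpy as np, cv2
from scipy.spatial.transform import Rotation as R
def ray(cam,px):
    c=r.get_calibration(cam); M=np.array(c["cam_to_world"]) if cam!="wrist" else None
    u=(px[0]-c["cx"])/c["fx"]; v=(px[1]-c["cy"])/c["fy"]
    if cam!="wrist":
        d=np.array([u,-v,-1.]); return M[:3,3],M[:3,:3]@d
    th=np.hypot(u,v); s=np.sin(th)/max(th,1e-9); d=np.array([u*s,-v*s,-np.cos(th)])
    st=r.get_state(); m=np.array(c["mount"]); T=np.eye(4); T[:3,:3]=rot(st); T[:3,3]=st["ee_pos"]; M=T@m
    return M[:3,3],M[:3,:3]@d
def rot(st): return R.from_euler("xyz",st["tcp_rot"],degrees=True).as_matrix()
def at(cam,px,z):
    o,d=ray(cam,px); return o+d*(z-o[2])/d[2]
def proj(cam,p):
    c=r.get_calibration(cam); M=np.array(c["cam_to_world"]); q=M[:3,:3].T@(np.array(p)-M[:3,3])
    return [c["cx"]+c["fx"]*q[0]/-q[2], c["cy"]+c["fy"]*q[1]/q[2]]
E
python3 - <<'E'
from h import *
print(r.get_state())
for c in("scene","top"):
    im=r.camera(c); cv2.imwrite(f"pics/{c}0.png",im)
    print(c,r.get_calibration(c))
    for n in("cartridge_mid","grip","pad","swing","patch_tin","hex_key_set","pedal","bell","screwdriver_yellow","front_hub"):
        for s in r.silhouettes(c,n)[:2]:
            ys,xs=np.nonzero(s["region"]); rc=cv2.minAreaRect(np.c_[xs,ys].astype(np.float32))
            print(c,n,round(s["conf"],2),np.round(s["pixel"]),np.round(at(c,s["pixel"],.02),3),np.round(rc[0]),np.round(rc[1]),round(rc[2]))
E
```

```text
{'t': 0.0, 'qpos': array([-6.65175343e+01,  1.22244237e+01, -2.00858273e+00,  7.58295215e+01,
        6.09738496e-05,  8.99991982e+01]), 'qvel': array([-0.02954931,  0.01193617,  0.02397148,  0.0154525 , -0.03551492,
        0.05578811]), 'tau': array([-3.57046418e-03, -6.86168790e+01,  4.87112188e+01,  1.80886028e-02,
       -2.39962646e-04,  2.10999423e-05]), 'ee_pos': array([ 0.19910959, -0.4583034 ,  0.24481708]), 'tcp_rot': array([-1.79937472e+02, -6.18487822e-05,  2.34832674e+01]), 'contact_force': array([-0.62002036, -1.39540182, -0.07551703]), 'moment': array([-0.00114165, -0.0522499 ,  0.00093272]), 'grip_force': 0.0, 'gripper_width': 0.9998780363756768}
scene {'fx': 355.65740178993474, 'fy': 355.65740178993474, 'cx': 255.74356707492328, 'cy': 187.37232509732095, 'cam_to_world': array([[-0.86691213,  0.27081925, -0.41847377,  0.12275987],
       [-0.49845158, -0.47615336,  0.72444737,  0.71975442],
       [-0.0030634 ,  0.83662113,  0.54777341,  0.60161406],
       [ 0.        ,  0.        ,  0.        ,  1.        ]])}
scene cartridge_mid 0.77 [278. 198.] [ 0.485 -0.035  0.
[... 1615 characters left out ...]
214.] [92. 26.] 90
top swing 0.58 [199. 230.] [0.437 0.213 0.02 ] [196. 214.] [92. 25.] 90
top patch_tin 0.59 [148. 180.] [0.569 0.349 0.02 ] [149. 179.] [22. 36.] 87
top hex_key_set 0.5 [202. 262.] [0.356 0.204 0.02 ] [203. 259.] [ 9. 32.] 68
top pedal 0.94 [265. 139.] [0.68  0.038 0.02 ] [268. 140.] [31. 43.] 86
top bell 0.74 [199. 227.] [0.444 0.214 0.02 ] [196. 214.] [92. 25.] 90
top bell 0.73 [300. 162.] [ 0.615 -0.056  0.02 ] [300. 162.] [17. 17.] 90
top screwdriver_yellow 0.56 [348. 269.] [ 0.331 -0.168  0.02 ] [358. 264.] [11. 50.] 34
top front_hub 0.85 [143. 222.] [0.459 0.356 0.02 ] [144. 223.] [17. 40.] 66
top front_hub 0.75 [194. 185.] [0.555 0.226 0.02 ] [196. 192.] [48. 14.] 89
```

View pics/top0.png

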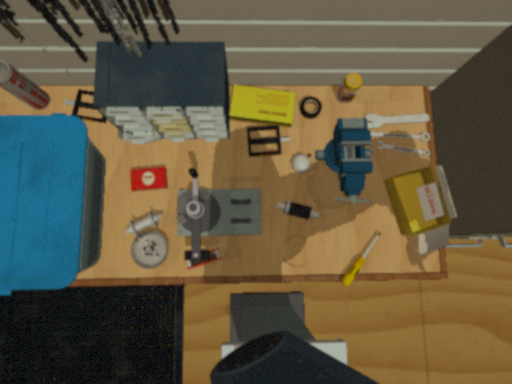

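View pics/scene0.png

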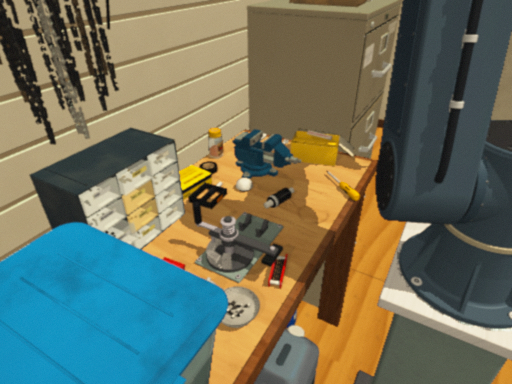

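The top view shows the cartridge at about (298,210), lying mostly left-right. The fixture's spindle is at (195,208), the V blocks at about (241,201) and (241,219), the handle at (193,172) and the pad at (203,256), over the hex keys. The scene view agrees. I'll move over the cartridge for a closer look.

```bash
python3 -m inch '[{"offset":[0.047,-0.029,0],"twist":[0,0,0]},{"offset":[0.047,-0.029,0],"twist":[0,0,0]},{"offset":[0.047,-0.029,0],"twist":[0,0,0]},{"offset":[0.047,-0.029,0],"twist":[0,0,0]},{"offset":[0.047,-0.029,0],"twist":[0,0,0]},{"offset":[0.047,-0.029,0],"twist":[0,0,0]},{"offset":[0.047,-0.029,0],"twist":[0,0,0]},{"offset":[0.047,-0.029,0],"twist":[0,0,0]},{"offset":[0,0,0],"twist":[0,0,0]}]' 0
cat > look.py <<'E'
from h import *
import sys
st=r.get_state(); print(np.round(st["ee_pos"],4),np.round(st["tcp_rot"],2),np.round(st["qpos"],1),st["t"])
im=r.camera("wrist"); cv2.imwrite(f"pics/{sys.argv[1]}.png",im)
for n,z in(("cartridge_mid",.018),("grip",.107)):
    for s in r.silhouettes("wrist",n)[:2]:
        ys,xs=np.nonzero(s["region"])
        P=np.array([at("wrist",(x,y),z) for x,y in list(zip(xs,ys))[::max(1,len(xs)//300)]])[:,:2]
        c=P.mean(0); w,v=np.linalg.eigh(np.cov((P-c).T)); a=v[:,1]; u=(P-c)@a; t=(P-c)@v[:,0]
        m=c+a*(u.max()+u.min())/2+v[:,0]*(t.max()+t.min())/2
        print(n,round(s["conf"],2),np.round(s["pixel"]),len(xs),"mid",np.round(m,4),"mean",np.round(c,4),"len",np.round([np.ptp(u),np.ptp(t)],3),"axisdeg",np.round(np.degrees(np.arctan2(a[1],a[0])),1))
E
python3 look.py w1; python3 -c "
from h import *; print(r.get_calibration('wrist')); im=cv2.imread('pics/w1.png'); t=cv2.imread('pics/top0.png')[140:280,165:325]
o=np.zeros((420,800,3),np.uint8); o[:300,:400]=cv2.resize(im,(400,300)); o[:350,400:]=cv2.resize(t,(400,350),interpolation=2); cv2.imwrite('pics/c1.png',o)"
```

```text
t: 2.22
ee_pos: [0.4531, -0.0932, 0.2451]
tcp_rot: [-180.0, -0.0, 23.7]
contact_force: [0.1, -1.3, -0.1]
gripper_width: 1.002
grip_force: 0.0
[ 0.4531 -0.0932  0.2451] [-1.7997e+02 -1.0000e-02  2.3740e+01] [-11.6   7.8  -7.3  74.9   0.  144.6] 2.225
cartridge_mid 0.98 [228. 120.] 2217 mid [ 0.4839 -0.0451] mean [ 0.4843 -0.0451] len [0.115 0.036] axisdeg 74.8
grip 0.63 [42. 30.] 512 mid [0.5095 0.1811] mean [0.5136 0.1792] len [0.077 0.027] axisdeg -165.3
{'fx': 297.3186396354542, 'fy': 297.3186396354542, 'cx': 257.31612145541555, 'cy': 187.58978182976443, 'mount': array([[ 8.26263843e-04,  9.48839814e-01,  3.15756750e-01,
         7.98532990e-02],
       [ 9.99999656e-01, -8.07321200e-04, -1.90795801e-04,
         4.79952393e-04],
       [ 7.38824657e-05,  3.15756799e-01, -9.48840154e-01,
        -1.30270578e-01],
       [ 0.00000000e+00,  0.00000000e+00,  0.00000000e+00,
         1.00000000e+00]])}
```

View pics/c1.png

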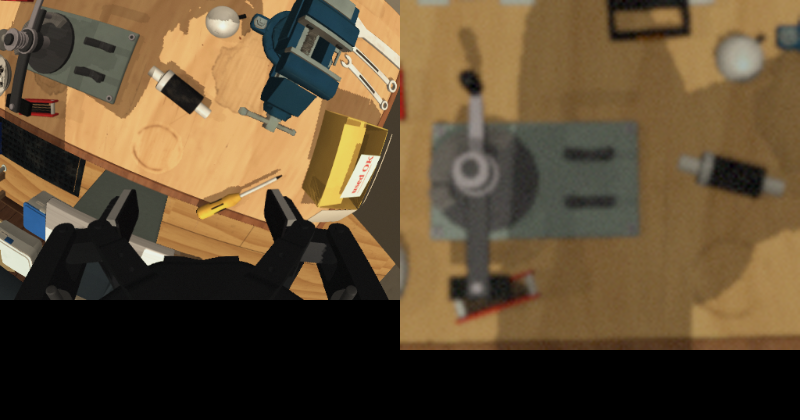

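The wrist view shows the cartridge at (228,120) with its axis at about 75°, and clear room around it. I'll align and descend in front of it.

```bash
python3 -m inch '[{"offset":[0.0477,-0.0316,0],"twist":[0,0,0]},{"offset":[0,0,0.02],"twist":[0,0,-0.178]},{"offset":[0,0,0.025],"twist":[0,0,-0.178]},{"offset":[0,0,0.025],"twist":[0,0,-0.178]},{"offset":[0,0,0.025],"twist":[0,0,-0.178]},{"offset":[0,0,0.02],"twist":[0,0,-0.178]},{"offset":[0,0,0],"twist":[0,0,0]},{"offset":[0,0,0],"twist":[0,0,0]}]' 0
python3 look.py w2
```

```text
t: 3.38
ee_pos: [0.483, -0.0487, 0.1312]
tcp_rot: [179.9, -0.0, 74.2]
contact_force: [-0.0, -0.5, -0.3]
gripper_width: 1.003
grip_force: 0.0
[ 0.483  -0.0487  0.1312] [ 1.7995e+02 -1.0000e-02  7.4170e+01] [ -5.8  13.5 -17.2  59.3  -0.  100.1] 3.375
cartridge_mid 0.67 [257. 179.] 4296 mid [ 0.4865 -0.0438] mean [ 0.486 -0.041] len [0.115 0.035] axisdeg 74.5
```

```bash
python3 -m inch '[{"offset":[0.005,0.001,0.03],"twist":[0,0,0]},{"offset":[0,0,0.035],"twist":[0,0,0]},{"offset":[0,0,0.03],"twist":[0,0,0]},{"offset":[0,0,0.016],"twist":[0,0,0]},{"offset":[0,0,0],"twist":[0,0,0]},{"offset":[0,0,0],"twist":[0,0,0]}]' 0 60 && python3 -m inch '[{"offset":[0,0,0],"twist":[0,0,0]},{"offset":[0,0,0],"twist":[0,0,0]},{"offset":[0,0,0],"twist":[0,0,0]},{"offset":[0,0,0],"twist":[0,0,0]},{"offset":[0,0,0],"twist":[0,0,0]},{"offset":[0,0,0],"twist":[0,0,0]},{"offset":[0,0,0],"twist":[0,0,0]},{"offset":[0,0,0],"twist":[0,0,0]}]' 1 60
```

```text
t: 4.28
ee_pos: [0.4858, -0.0435, 0.0203]
tcp_rot: [179.9, -0.0, 74.4]
contact_force: [-0.1, -0.1, -0.7]
gripper_width: 1.002
grip_force: 0.0
t: 5.28
ee_pos: [0.4852, -0.0434, 0.0199]
tcp_rot: [180.0, -0.0, 74.5]
contact_force: [-3.4, 0.1, 11.3]
gripper_width: 0.387
grip_force: 58.5
```

```bash
python3 -m inch '[{"offset":[0,0,-0.02],"twist":[0,0,0]},{"offset":[0,0,-0.04],"twist":[0,0,0]},{"offset":[0.02,0,-0.05],"twist":[0,0,0]},{"offset":[0.02,0,-0.05],"twist":[0,0,0]},{"offset":[0,0,0],"twist":[0,0,0]},{"offset":[0,0,0],"twist":[0,0,0]}]' 1 60
python3 look.py w3; python3 -c "
from h import *
for p,z in (((240.6,201.2),.033),((241,220.4),.033),((195,209),.119)): print(at('top',p,z))
cv2.imwrite('pics/w3b.png',cv2.resize(cv2.imread('pics/w3.png'),(768,576)))"
```

```text
t: 6.02
ee_pos: [0.4953, -0.005, 0.1784]
tcp_rot: [-179.9, 0.0, 74.5]
contact_force: [-0.9, -0.7, -3.9]
gripper_width: 0.39
grip_force: 61.5
[ 0.4953 -0.005   0.1784] [-1.7994e+02  2.0000e-02  7.4480e+01] [ -0.6  13.  -10.7  66.3  -0.  104.9] 6.025
cartridge_mid 0.86 [255. 240.] 10919 mid [ 0.4691 -0.0964] mean [ 0.4717 -0.0833] len [0.253 0.079] axisdeg 74.8
grip 0.24 [255. 238.] 11040 mid [ 0.4821 -0.0445] mean [ 0.4857 -0.0355] len [0.175 0.055] axisdeg 74.0
[0.50893914 0.1049272  0.033     ]
[0.45926012 0.10432385 0.033     ]
[0.48121909 0.20945959 0.119     ]
```

View pics/w3b.png

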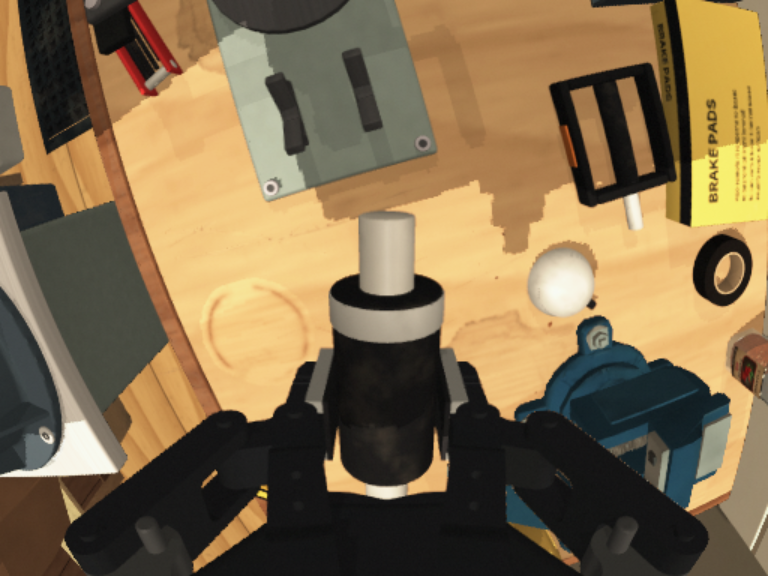

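The cartridge is held square, with its far stub end at (387,213). The V blocks are at about (286,115) and (362,90), and the plate edge runs from (268,200) to (437,152). I'll enlarge the cradle to get sharper pixel positions.

```bash
python3 -c "
from h import *
im=cv2.imread('pics/w3.png')[15:140,140:300]; cv2.imwrite('pics/w3c.png',cv2.resize(im,None,fx=4.8,fy=4.8,interpolation=2))
st=r.get_state();Rm=rot(st);p0=st['ee_pos']
def tool(px,z):
    p=at('wrist',px,0); o,d=ray('wrist',px); o=Rm.T@(o-p0); d=Rm.T@d; return np.round(o+d*(z-o[2])/d[2],4)
print('stub far end top',tool((258,141.5),-.0065), 'barrel far top',tool((258,183),-.0155),'barrel near',tool((258,318),-.0155), 'stub',tool((258,332),.002))
for a in((275,77),(297,152),(350,52),(374,129)): print(at('wrist',np.array(a)/1.5,.033))
for a in((268,200),(437,152)): print(at('wrist',np.array(a)/1.5,.008))"
```

```text
stub far end top [ 0.0592 -0.0004 -0.0065] barrel far top [ 0.0437 -0.0004 -0.0155] barrel near [-0.0291 -0.0002 -0.0155] stub [-0.0581 -0.0002  0.002 ]
[0.46048802 0.12927188 0.033     ]
[0.46037698 0.07940354 0.033     ]
[0.50883673 0.12990123 0.033     ]
[0.50978284 0.07935109 0.033     ]
[0.42568544 0.05466137 0.008     ]
[0.54555618 0.05424322 0.008     ]
```

View pics/w3c.png

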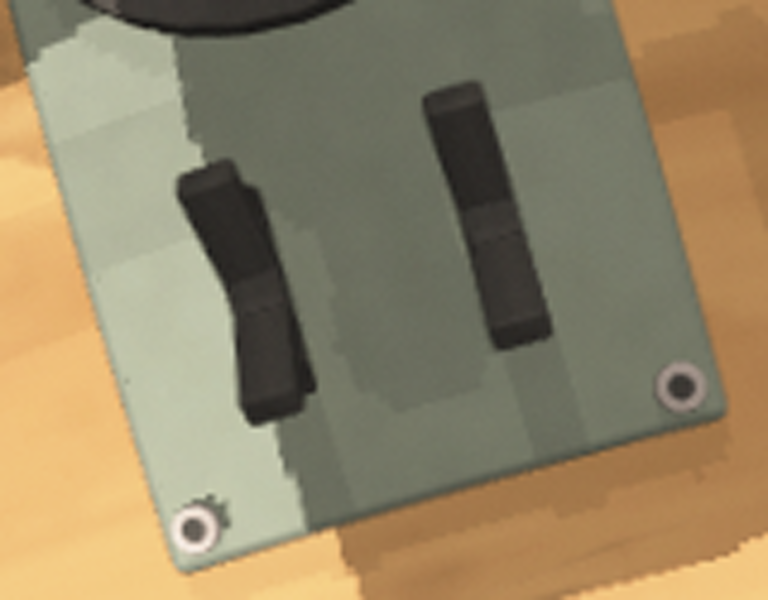

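```bash
python3 -c "
from h import *
P=[at('wrist',np.array(a)/4.8+[140,15],.033) for a in((206,170),(273,410),(452,90),(523,338))]
print(np.round(P,4),np.mean(P,0)); P=np.array(P)
d=(P[2]+P[3]-P[0]-P[1]); print(np.degrees(np.arctan2(d[1],d[0])),np.hypot(*d[:2])/2)
e=[at('wrist',np.array(a)/4.8+[140,15],.006) for a in((185,572),(723,413),(20,40))]; print(np.round(e,4)); d=e[1]-e[0]; print(np.degrees(np.arctan2(d[1],d[0])))
"
```

```text
[[0.4604 0.1303 0.033 ]
 [0.4596 0.0806 0.033 ]
 [0.5098 0.1305 0.033 ]
 [0.5096 0.08   0.033 ]] [0.48483895 0.10532628 0.033     ]
-0.18240599937158403 0.049717932833733214
[[0.4247 0.0537 0.006 ]
 [0.5451 0.0546 0.006 ]
 [0.4229 0.1803 0.006 ]]
0.4005547826103466
```

```bash
python3 -c "
from h import *
st=r.get_state();Rm=rot(st);p0=st['ee_pos']
def tool(px,z):
    o,d=ray('wrist',px); o=Rm.T@(o-p0); d=Rm.T@d; return np.round(o+d*(z-o[2])/d[2],4)
im=cv2.imread('pics/w3.png'); print(im[135:345:2,257].sum(1)//3)
for y in(142,147,183,205,207,316,320,324): print(y,tool((258,y),-.0155),tool((258,y),-.0065))"
```

```text
[134 132 146 101 118 128 182 191 195 195 194 194 195 193 193 194 192 192
 192 192 193 193 192 192 193 191 191 191 191 192 192  53  16  12  15  22
 142 174 172 170 168 166 163 163 159 156 151  21  22  20  20  19  20  22
  21  22  22  22  25  22  25  24  26  25  27  24  19  19  19  18  20  22
  21  22  24  41  45  46  48  47  44  45  48  46  43  42  37  31  28  29
  28  30  30  29  33 235 235 234 234  38  20  17  18  20  20]
142 [ 0.0605 -0.0004 -0.0155] [ 0.059  -0.0004 -0.0065]
147 [ 0.0585 -0.0004 -0.0155] [ 0.0568 -0.0004 -0.0065]
183 [ 0.0437 -0.0004 -0.0155] [ 0.0409 -0.0004 -0.0065]
205 [ 0.0341 -0.0004 -0.0155] [ 0.0306 -0.0003 -0.0065]
207 [ 0.0332 -0.0004 -0.0155] [ 0.0296 -0.0003 -0.0065]
316 [-0.0276 -0.0002 -0.0155] [-0.0361 -0.0002 -0.0065]
320 [-0.0306 -0.0002 -0.0155] [-0.0392 -0.0002 -0.0065]
324 [-0.0336 -0.0002 -0.0155] [-0.0425 -0.0002 -0.0065]
```

```bash
python3 -m inch '[{"offset":[0.0516,-0.0198,0],"twist":[0,0,0]},{"offset":[0.0516,-0.0198,0],"twist":[0,0,0]},{"offset":[0,0,0],"twist":[0,0,-0.184]},{"offset":[0,0,0],"twist":[0,0,-0.184]},{"offset":[0,0,0],"twist":[0,0,-0.184]},{"offset":[0,0,0],"twist":[0,0,-0.184]},{"offset":[0,0,0],"twist":[0,0,-0.184]},{"offset":[0,0,0],"twist":[0,0,-0.184]},{"offset":[0,0,0],"twist":[0,0,-0.184]},{"offset":[0,0,0],"twist":[0,0,-0.184]},{"offset":[0,0,0],"twist":[0,0,-0.184]},{"offset":[0,0,0],"twist":[0,0,-0.184]},{"offset":[0,0,0],"twist":[0,0,0]},{"offset":[0,0,0],"twist":[0,0,0]}]'
```

```text
t: 7.92
ee_pos: [0.485, 0.1049, 0.1788]
tcp_rot: [-180.0, -0.0, 179.6]
contact_force: [-0.6, -0.2, -3.3]
gripper_width: 0.383
grip_force: 61.3
```

```bash
python3 -m inch '[{"offset":[0,0,0.04],"twist":[0,0,-0.008]},{"offset":[0,0,0.04],"twist":[0,0,0]},{"offset":[0,0,0.03],"twist":[0,0,0]},{"offset":[0,0,0.015],"twist":[0,0,0]},{"offset":[0,0,0.007],"twist":[0,0,0]},{"offset":[0,0,0.003],"twist":[0,0,0]},{"offset":[0,0,0.002],"twist":[0,0,0]},{"offset":[0,0,0],"twist":[0,0,0]}]'
python3 -m inch '[{"offset":[0,0,0.001],"twist":[0,0,0]},{"offset":[0,0,0.001],"twist":[0,0,0]},{"offset":[0,0,0],"twist":[0,0,0]}]'
```

```text
t: 8.93
ee_pos: [0.4856, 0.1052, 0.0427]
tcp_rot: [180.0, 0.0, -179.7]
contact_force: [-0.8, 0.2, -2.7]
gripper_width: 0.387
grip_force: 61.3
t: 9.3
ee_pos: [0.486, 0.1059, 0.0414]
tcp_rot: [179.9, 0.1, -179.6]
contact_force: [-3.2, 5.1, 11.1]
gripper_width: 0.387
grip_force: 62.9
```

```bash
python3 -m inch '[{"offset":[0.0012,0.001,-0.003],"twist":[0,0,0]},{"offset":[0,0,0],"twist":[0,0,0]},{"offset":[0,0,0.002],"twist":[0,0,0]},{"offset":[0,0,0.001],"twist":[0,0,0]},{"offset":[0,0,0],"twist":[0,0,0]}]'
python3 -m inch '[{"offset":[0,0,0],"twist":[0,0,0]},{"offset":[0,0,0],"twist":[0,0,0]},{"offset":[0,0,0],"twist":[0,0,0]}]' 0.45
python3 -m inch '[{"offset":[0,0,-0.02],"twist":[0,0,0]},{"offset":[0,0,-0.04],"twist":[0,0,0]},{"offset":[0,-0.02,-0.05],"twist":[0,0,0]},{"offset":[0,-0.02,-0.05],"twist":[0,0,0]},{"offset":[0,0,0],"twist":[0,0,0]},{"offset":[0,0,0],"twist":[0,0,0]}]'
python3 look.py w4;  python3 -c "
from h import *
cv2.imwrite('pics/w4b.png',cv2.resize(cv2.imread('pics/w4.png'),(768,576)))"
```

```text
t: 9.93
ee_pos: [0.4844, 0.1067, 0.0407]
tcp_rot: [179.9, 0.0, -179.6]
contact_force: [-1.9, 4.0, 8.3]
gripper_width: 0.389
grip_force: 62.6
t: 10.3
ee_pos: [0.4841, 0.106, 0.0402]
tcp_rot: [-180.0, -0.0, -179.6]
contact_force: [-0.2, 0.1, 0.1]
gripper_width: 0.553
grip_force: 0.0
t: 11.05
ee_pos: [0.4842, 0.0661, 0.1998]
tcp_rot: [-180.0, -0.0, -179.7]
contact_force: [0.3, -0.9, -0.6]
gripper_width: 0.55
grip_force: 0.0
[0.4842 0.0661 0.1998] [-1.8000e+02 -2.0000e-02 -1.7966e+02] [ 7.8 11.6 -9.3 69.1  0.   7.4] 11.05
cartridge_mid 0.69 [296. 170.] 3020 mid [0.4867 0.109 ] mean [0.4843 0.11  ] len [0.124 0.038] axisdeg -179.7
cartridge_mid 0.35 [404. 246.] 1704 mid [0.5774 0.2665] mean [0.5794 0.2598] len [0.205 0.061] axisdeg -161.6
grip 0.8 [404. 246.] 1721 mid [0.5283 0.2107] mean [0.5291 0.2043] len [0.149 0.047] axisdeg -161.6
```

View pics/w4b.png

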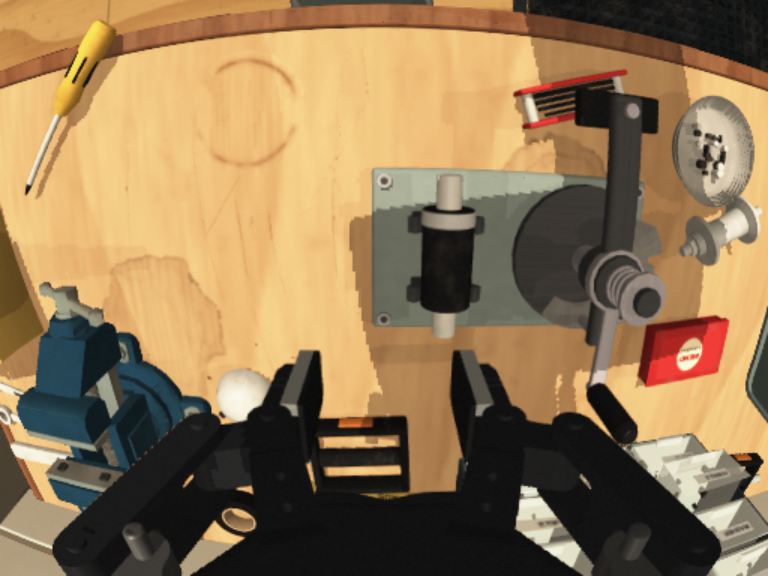

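The cartridge lies along the V, resting on both blocks: barrel rows 207–312, blocks at rows 222 and 291. The handle runs from (598,393) at its base to (625,432) at its top, and the spindle top is at (648,301). Next I'll locate the handle.

```bash
python3 -c "
from h import *
for n,p,z in (('base',(597,392),.077),('top',(623,432),.135),('spindletop',(648,301),.119),('arm end screw',(632,110),.076)): print(n,np.round(at('wrist',np.array(p)/1.5,z),4))
print('top cam handle top',at('top',(192.5,172),.135), 'drawer front',at('top',(195,140),0))
for y in (205,209,308,312): print(y,at('wrist',np.array((447,y))/1.5,.0555)[:2])
for s in r.silhouettes('top','grip')[:2]: print(s['conf'],s['pixel'])
"
```

```text
base [0.5686 0.2193 0.077 ]
top [0.5617 0.2106 0.135 ]
spindletop [0.4821 0.2156 0.119 ]
arm end screw [0.3732 0.2162 0.076 ]
top cam handle top [0.56567148 0.2138868  0.135     ] drawer front [0.68422687 0.22934728 0.        ]
205 [0.44199236 0.10305662]
209 [0.44452183 0.1031469 ]
308 [0.51062595 0.1062029 ]
312 [0.51349974 0.10636425]
0.59 [194.9, 184.3]
0.3 [298.4, 207.2]
```

```bash
python3 -m inch '[{"offset":[-0.028,0.05,0],"twist":[0,0,0]},{"offset":[-0.028,0.05,0],"twist":[0,0,0]},{"offset":[-0.028,0.05,0],"twist":[0,0,0]},{"offset":[0,0,0],"twist":[0,0,0]},{"offset":[0,0,0],"twist":[0,0,0]}]' 0.4
python3 look.py w5;  python3 -c "
from h import *
cv2.imwrite('pics/w5b.png',cv2.resize(cv2.imread('pics/w5.png'),(768,576)))"
```

```text
t: 11.88
ee_pos: [0.5669, 0.2166, 0.1994]
tcp_rot: [-180.0, -0.1, -179.6]
contact_force: [0.1, -0.8, 0.0]
gripper_width: 0.603
grip_force: 0.0
[0.5669 0.2166 0.1994] [-1.7996e+02 -8.0000e-02 -1.7960e+02] [20.9 25.7 10.3 74.7 -0.  20.5] 11.875
cartridge_mid 0.8 [148.  94.] 2966 mid [0.4808 0.0973] mean [0.4805 0.0969] len [0.122 0.041] axisdeg -178.9
grip 0.78 [261. 175.] 1768 mid [0.528  0.2147] mean [0.5463 0.2165] len [0.121 0.032] axisdeg -177.5
```

View pics/w5b.png

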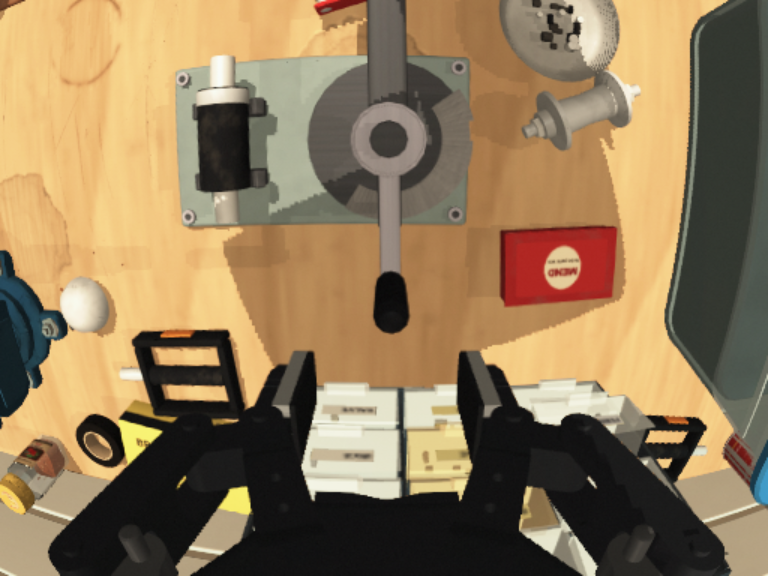

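The handle's top is at (391,317), centred between the fingers, and the spindle is at (389,137). The cartridge is still seated.

```bash
python3 -c "
from h import *
for n,p,z in (('top',(391,316),.135),('base',(391,275),.077),('spindletop',(389,138),.119)): print(n,np.round(at('wrist',np.array(p)/1.5,z),4))
"
```

```text
top [0.5673 0.2172 0.135 ]
base [0.5652 0.2178 0.077 ]
spindletop [0.4848 0.2157 0.119 ]
```

```bash
python3 -m inch '[{"offset":[-0.001,0.0005,0.03],"twist":[0,0,-0.012]},{"offset":[0,0,0.03],"twist":[0,0,0]},{"offset":[0,0,0.02],"twist":[0,0,0]},{"offset":[0,0,0.008],"twist":[0,0,0]},{"offset":[0,0,0],"twist":[0,0,0]}]' 0.4
python3 -m inch '[{"offset":[0,0,0],"twist":[0,0,0]},{"offset":[0,0,0],"twist":[0,0,0]},{"offset":[0,0,0],"twist":[0,0,0]},{"offset":[0,0,0],"twist":[0,0,0]}]' 0.7 20
```

```text
t: 12.65
ee_pos: [0.5683, 0.2167, 0.1126]
tcp_rot: [-180.0, 0.0, -179.0]
contact_force: [-0.2, -0.5, 0.8]
gripper_width: 0.6
grip_force: 0.0
t: 13.15
ee_pos: [0.5684, 0.2172, 0.1125]
tcp_rot: [180.0, 0.0, -179.0]
contact_force: [-0.6, -0.3, -0.0]
gripper_width: 0.302
grip_force: 0.0
```

```bash
python3 -m inch '[{"offset":[0.0001,0.0042,0],"twist":[0,0,-0.05]},{"offset":[0.0001,0.0042,0],"twist":[0,0,-0.05]},{"offset":[0.0001,0.0042,0],"twist":[0,0,-0.05]},{"offset":[0.0001,0.0042,0],"twist":[0,0,-0.05]},{"offset":[0.0001,0.0042,0],"twist":[0,0,-0.05]},{"offset":[0.0001,0.0042,0],"twist":[0,0,-0.05]}]'
cat > st.py <<'E'
from h import *
st=r.get_state(); p=np.array(st["ee_pos"]); S=np.array([.4838,.2156]); d=p[:2]-S; q=np.arctan2(d[1],d[0])
F=np.array(st["contact_force"]); R_=rot(st)
yaw=np.radians(st["tcp_rot"][2])%(2*np.pi)-np.pi
print("t",round(st["t"],2),"tcp angle",round(q,3),"yaw-ang",round(yaw,3),"rad",round(np.hypot(*d),4),"z",round(p[2],4),"F tan",round(-(F[0]*-np.sin(q)+F[1]*np.cos(q)),1),"F rad",round(F[0]*np.cos(q)+F[1]*np.sin(q),1),"Fz",round(F[2],1),"w",round(st["gripper_width"],3),"g",round(st["grip_force"],1))
E
python3 st.py
```

```text
t: 13.9
ee_pos: [0.5644, 0.2417, 0.1124]
tcp_rot: [-180.0, 0.0, -161.7]
contact_force: [2.0, -3.3, 0.1]
gripper_width: 0.299
grip_force: 1.7
t 13.9 tcp angle 0.313 yaw-ang 0.32 rad 0.0847 z 0.1124 F tan 3.8 F rad 0.8 Fz 0.1 w 0.299 g 1.7
```

```bash
python3 -m inch '[{"offset":[0.0001,0.0042,0],"twist":[0,0,-0.05]},{"offset":[0.0001,0.0042,0],"twist":[0,0,-0.05]},{"offset":[0.0001,0.0042,0],"twist":[0,0,-0.05]},{"offset":[0.0001,0.0042,0],"twist":[0,0,-0.05]},{"offset":[0.0001,0.0042,0],"twist":[0,0,-0.05]},{"offset":[0.0001,0.0042,0],"twist":[0,0,-0.05]}]' >/dev/null; python3 st.py; python3 -m inch '[{"offset":[0.0001,0.0042,0],"twist":[0,0,-0.05]},{"offset":[0.0001,0.0042,0],"twist":[0,0,-0.05]},{"offset":[0.0001,0.0042,0],"twist":[0,0,-0.05]},{"offset":[0.0001,0.0042,0],"twist":[0,0,-0.05]},{"offset":[0.0001,0.0042,0],"twist":[0,0,-0.05]},{"offset":[0.0001,0.0042,0],"twist":[0,0,-0.05]}]' >/dev/null; python3 st.py
```

```text
t 14.65 tcp angle 0.61 yaw-ang 0.62 rad 0.0849 z 0.1125 F tan 3.5 F rad 1.3 Fz -0.4 w 0.304 g 1.6
t 15.4 tcp angle 0.886 yaw-ang 0.919 rad 0.0854 z 0.1139 F tan 14.5 F rad -0.4 Fz 10.4 w 0.302 g 6.7
```

```bash
python3 -m inch '[{"offset":[0,0,0],"twist":[0,0,0]},{"offset":[0,0,0],"twist":[0,0,0]}]' >/dev/null; python3 st.py; python3 -m inch '[{"offset":[0,0.002,0],"twist":[0,0,-0.02]},{"offset":[0,0,0],"twist":[0,0,0]}]' >/dev/null; python3 st.py
```

```text
t 15.65 tcp angle 0.91 yaw-ang 0.918 rad 0.0846 z 0.1126 F tan 1.8 F rad 0.2 Fz 0.8 w 0.301 g 0.8
t 15.9 tcp angle 0.932 yaw-ang 0.939 rad 0.0847 z 0.1125 F tan 5.7 F rad 0.5 Fz 4.5 w 0.298 g 2.5
```

```bash
for i in 1; do python3 -m inch '[{"offset":[0,0.0017,0],"twist":[0,0,-0.02]},{"offset":[0,0.0017,0],"twist":[0,0,-0.02]},{"offset":[0,0.0017,0],"twist":[0,0,-0.02]}]' >/dev/null; python3 st.py; done; python3 -m inch '[{"offset":[0,0.0017,0],"twist":[0,0,-0.02]},{"offset":[0,0.0017,0],"twist":[0,0,-0.02]},{"offset":[0,0.0017,0],"twist":[0,0,-0.02]}]' >/dev/null; python3 st.py;  python3 -m inch '[{"offset":[0,0.0017,0],"twist":[0,0,-0.02]},{"offset":[0,0.0017,0],"twist":[0,0,-0.02]},{"offset":[0,0.0017,0],"twist":[0,0,-0.02]}]' >/dev/null; python3 st.py
```

```text
t 16.27 tcp angle 0.984 yaw-ang 0.999 rad 0.0847 z 0.1129 F tan 10.1 F rad -1.8 Fz 6.7 w 0.301 g 5.1
t 16.65 tcp angle 1.044 yaw-ang 1.059 rad 0.0849 z 0.113 F tan 9.3 F rad 0.5 Fz 7.3 w 0.3 g 4.6
t 17.02 tcp angle 1.103 yaw-ang 1.119 rad 0.085 z 0.1131 F tan 9.9 F rad -0.6 Fz 8.7 w 0.295 g 5.0
```

```bash
cat >> st.py <<'E'
import sys
ft=-(F[0]*-np.sin(q)+F[1]*np.cos(q)); sys.exit(ft>12.5 or ft<3)
E
s(){ python3 st.py; }
python3 -m inch '[{"offset":[0,0.0017,0],"twist":[0,0,-0.02]},{"offset":[0,0.0017,0],"twist":[0,0,-0.02]}]' >/dev/null; s && python3 -m inch '[{"offset":[0,0.0017,0],"twist":[0,0,-0.02]},{"offset":[0,0.0017,0],"twist":[0,0,-0.02]}]' >/dev/null; s && python3 -m inch '[{"offset":[0,0.0017,0],"twist":[0,0,-0.02]},{"offset":[0,0.0017,0],"twist":[0,0,-0.02]}]' >/dev/null; s && python3 -m inch '[{"offset":[0,0.0017,0],"twist":[0,0,-0.02]},{"offset":[0,0.0017,0],"twist":[0,0,-0.02]}]' >/dev/null; s
```

```text
t 17.27 tcp angle 1.148 yaw-ang 1.159 rad 0.085 z 0.1129 F tan 7.4 F rad -0.7 Fz 4.7 w 0.3 g 3.8
t 17.27 tcp angle 1.148 yaw-ang 1.159 rad 0.085 z 0.1129 F tan 7.4 F rad -0.7 Fz 4.7 w 0.3 g 3.8
t 17.27 tcp angle 1.148 yaw-ang 1.159 rad 0.085 z 0.1129 F tan 7.4 F rad -0.7 Fz 4.7 w 0.3 g 3.8
t 17.27 tcp angle 1.148 yaw-ang 1.159 rad 0.085 z 0.1129 F tan 7.4 F rad -0.7 Fz 4.7 w 0.3 g 3.8False
False
False
False
```

```bash
sed -i 's/sys.exit(ft.*/sys.exit(int(ft>12.5 or ft<1.5))/' st.py
s(){ python3 st.py; }
python3 -m inch '[{"offset":[0,0.0017,0],"twist":[0,0,-0.02]},{"offset":[0,0.0017,0],"twist":[0,0,-0.02]}]' >/dev/null; s && python3 -m inch '[{"offset":[0,0.0017,0],"twist":[0,0,-0.02]},{"offset":[0,0.0017,0],"twist":[0,0,-0.02]}]' >/dev/null && s && python3 -m inch '[{"offset":[0,0.0017,0],"twist":[0,0,-0.02]},{"offset":[0,0.0017,0],"twist":[0,0,-0.02]}]' >/dev/null && s
```

```text
t 17.52 tcp angle 1.194 yaw-ang 1.2 rad 0.085 z 0.1126 F tan 6.0 F rad -0.1 Fz 4.6 w 0.294 g 2.6
t 17.77 tcp angle 1.236 yaw-ang 1.24 rad 0.0848 z 0.1125 F tan 5.1 F rad 0.3 Fz 3.6 w 0.299 g 2.4
t 18.02 tcp angle 1.279 yaw-ang 1.28 rad 0.0848 z 0.1123 F tan 4.6 F rad 0.4 Fz 3.5 w 0.296 g 2.3
```

```bash
s(){ python3 st.py; }
python3 -m inch '[{"offset":[0,0.0017,0],"twist":[0,0,-0.02]},{"offset":[0,0.0017,0],"twist":[0,0,-0.02]}]' >/dev/null; s && python3 -m inch '[{"offset":[0,0.0017,0],"twist":[0,0,-0.02]},{"offset":[0,0.0017,0],"twist":[0,0,-0.02]}]' >/dev/null && s && python3 -m inch '[{"offset":[0,0.0017,0],"twist":[0,0,-0.02]},{"offset":[0,0.0017,0],"twist":[0,0,-0.02]}]' >/dev/null && s
```

```text
t 18.27 tcp angle 1.32 yaw-ang 1.32 rad 0.0848 z 0.1123 F tan 4.8 F rad 0.4 Fz 3.1 w 0.301 g 2.2
t 18.52 tcp angle 1.36 yaw-ang 1.36 rad 0.0847 z 0.1122 F tan 4.8 F rad -1.0 Fz 3.0 w 0.301 g 1.9
t 18.77 tcp angle 1.4 yaw-ang 1.399 rad 0.0847 z 0.1122 F tan 4.1 F rad -1.7 Fz 3.1 w 0.301 g 1.8
```

```bash
s(){ python3 st.py; }
python3 -m inch '[{"offset":[0,0.0017,0],"twist":[0,0,-0.02]},{"offset":[0,0.0017,0],"twist":[0,0,-0.02]}]' >/dev/null; s && python3 -m inch '[{"offset":[0,0.0017,0],"twist":[0,0,-0.02]},{"offset":[0,0.0017,0],"twist":[0,0,-0.02]}]' >/dev/null && s && python3 -m inch '[{"offset":[0,0.0017,0],"twist":[0,0,-0.02]},{"offset":[0,0.0017,0],"twist":[0,0,-0.02]}]' >/dev/null && s
```

```text
t 19.02 tcp angle 1.44 yaw-ang 1.44 rad 0.0848 z 0.1122 F tan 3.2 F rad -1.9 Fz 2.7 w 0.3 g 1.7
t 19.27 tcp angle 1.48 yaw-ang 1.48 rad 0.0848 z 0.1122 F tan 2.9 F rad -1.8 Fz 2.5 w 0.297 g 1.6
t 19.52 tcp angle 1.521 yaw-ang 1.52 rad 0.0849 z 0.1122 F tan 3.3 F rad -3.0 Fz 0.4 w 0.3 g 1.6
```

```bash
s(){ python3 st.py; }
python3 -m inch '[{"offset":[0,0.0017,0],"twist":[0,0,-0.02]},{"offset":[0,0.0017,0],"twist":[0,0,-0.02]}]' >/dev/null; s && python3 -m inch '[{"offset":[0,0.0017,0],"twist":[0,0,-0.02]},{"offset":[0,0.0017,0],"twist":[0,0,-0.02]}]' >/dev/null && s && python3 -m inch '[{"offset":[0,0.0017,0],"twist":[0,0,-0.02]},{"offset":[0,0.0017,0],"twist":[0,0,-0.02]}]' >/dev/null && s
```

```text
t 19.77 tcp angle 1.56 yaw-ang 1.56 rad 0.085 z 0.1122 F tan 3.5 F rad -2.3 Fz 0.0 w 0.304 g 1.5
t 20.02 tcp angle 1.601 yaw-ang 1.6 rad 0.0851 z 0.1122 F tan 2.9 F rad -1.2 Fz -2.3 w 0.298 g 1.0
t 20.27 tcp angle 1.642 yaw-ang 1.64 rad 0.0852 z 0.1123 F tan 0.2 F rad 0.5 Fz 0.4 w 0.304 g 0.0
```

```bash
s(){ python3 st.py; }
s; python3 -m inch '[{"offset":[0,0.0017,0],"twist":[0,0,-0.02]},{"offset":[0,0,0],"twist":[0,0,0]}]' >/dev/null; s ; python3 -c "
from h import *
im=r.camera('scene'); cv2.imwrite('pics/s2.png',cv2.resize(im[190:310,170:330],None,fx=5,fy=5,interpolation=2))"
```

```text
t 20.27 tcp angle 1.642 yaw-ang 1.64 rad 0.0852 z 0.1123 F tan 0.2 F rad 0.5 Fz 0.4 w 0.304 g 0.0
t 20.52 tcp angle 1.661 yaw-ang 1.659 rad 0.0851 z 0.1123 F tan 0.1 F rad 0.7 Fz 0.5 w 0.298 g 0.0
```

View pics/s2.png

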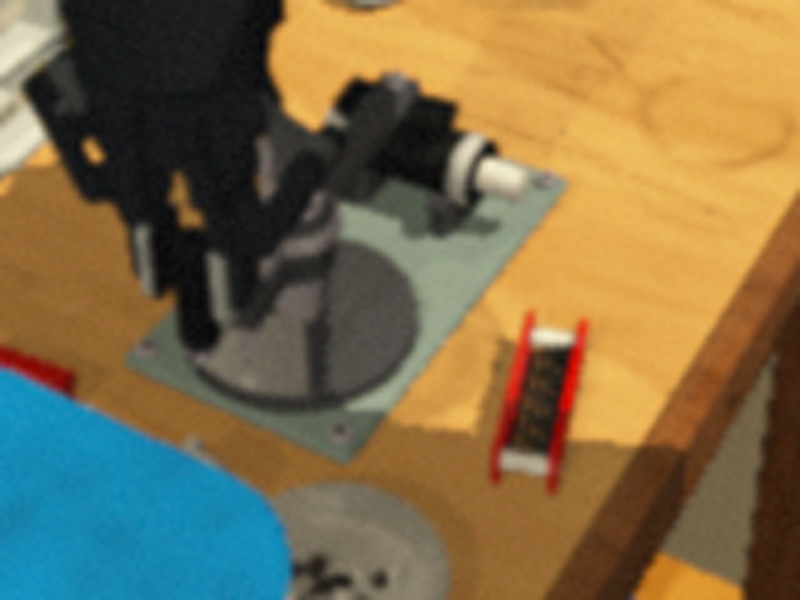

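The clamp arm is over the cartridge, with the pad at (400,110) in the crop. The contact force vanished abruptly, which fits a drop. I'll confirm it by feel, pushing gently forward and then back.

```bash
s(){ python3 st.py; }; sed -i 's/ft<1.5/ft>6/' st.py
python3 -m inch '[{"offset":[0,0.0017,0],"twist":[0,0,-0.02]},{"offset":[0,0,0],"twist":[0,0,0]}]' >/dev/null; s && python3 -m inch '[{"offset":[0,0.0013,0],"twist":[0,0,-0.015]},{"offset":[0,0,0],"twist":[0,0,0]}]' >/dev/null && s && python3 -m inch '[{"offset":[0,0.0013,0],"twist":[0,0,-0.015]},{"offset":[0,0,0],"twist":[0,0,0]}]' >/dev/null && s&& python3 -m inch '[{"offset":[0,0.0013,0],"twist":[0,0,-0.015]},{"offset":[0,0,0],"twist":[0,0,0]}]' >/dev/null && s
```

```text
t 20.82 tcp angle 1.68 yaw-ang 1.679 rad 0.0851 z 0.1123 F tan 0.0 F rad 0.0 Fz 0.2 w 0.3 g 0.0
t 21.07 tcp angle 1.694 yaw-ang 1.694 rad 0.0851 z 0.1123 F tan 0.1 F rad -0.5 Fz 0.1 w 0.301 g 0.0
t 21.32 tcp angle 1.707 yaw-ang 1.709 rad 0.0851 z 0.1124 F tan 1.3 F rad -0.5 Fz -0.2 w 0.3 g 1.0
t 21.57 tcp angle 1.721 yaw-ang 1.723 rad 0.085 z 0.1124 F tan 4.1 F rad -1.9 Fz -0.8 w 0.294 g 2.2
```

```bash
s(){ python3 st.py; }
python3 -m inch '[{"offset":[0,0.0009,0],"twist":[0,0,-0.01]},{"offset":[0,0,0],"twist":[0,0,0]}]' >/dev/null; s && python3 -m inch '[{"offset":[0,0.0009,0],"twist":[0,0,-0.01]},{"offset":[0,0,0],"twist":[0,0,0]}]' >/dev/null && s && python3 -m inch '[{"offset":[0,0.0009,0],"twist":[0,0,-0.01]},{"offset":[0,0,0],"twist":[0,0,0]}]' >/dev/null && s
```

```text
t 21.82 tcp angle 1.732 yaw-ang 1.733 rad 0.085 z 0.1124 F tan 3.4 F rad -2.4 Fz -1.1 w 0.299 g 2.2
t 22.07 tcp angle 1.743 yaw-ang 1.743 rad 0.085 z 0.1124 F tan 4.1 F rad -2.0 Fz -0.3 w 0.297 g 2.2
t 22.32 tcp angle 1.753 yaw-ang 1.753 rad 0.085 z 0.1124 F tan 4.7 F rad -3.1 Fz -0.7 w 0.299 g 2.2
```

```bash
s(){ python3 st.py; }; sed -i 's/ft>6/ft>8/' st.py
python3 -m inch '[{"offset":[0,0.0009,0],"twist":[0,0,-0.01]},{"offset":[0,0,0],"twist":[0,0,0]}]' >/dev/null; s && python3 -m inch '[{"offset":[0,0.0009,0],"twist":[0,0,-0.01]},{"offset":[0,0,0],"twist":[0,0,0]}]' >/dev/null && s && python3 -m inch '[{"offset":[0,0.0009,0],"twist":[0,0,-0.01]},{"offset":[0,0,0],"twist":[0,0,0]}]' >/dev/null && s
```

```text
t 22.57 tcp angle 1.762 yaw-ang 1.763 rad 0.085 z 0.1124 F tan 5.8 F rad -3.0 Fz -1.6 w 0.3 g 2.8
t 22.82 tcp angle 1.77 yaw-ang 1.773 rad 0.0849 z 0.1125 F tan 7.5 F rad -4.2 Fz -2.2 w 0.301 g 3.7
t 23.07 tcp angle 1.777 yaw-ang 1.783 rad 0.0849 z 0.1125 F tan 8.9 F rad -3.6 Fz -2.7 w 0.298 g 4.6
```

```bash
python3 -c "
from h import *
im=r.camera('scene'); c=im[190:230,230:275]; cv2.imwrite('pics/s3.png',cv2.resize(c,None,fx=13,fy=13,interpolation=2))
S=np.array([.4838,.2156])
for q in(1.62,1.68,1.74):
  for z in(.078,.088): print(q,z,np.round(proj('scene',[*(S-.1105*np.array([np.cos(q),np.sin(q)])),z]),1))
s=np.array([.4838,.2156]); print(proj('scene',[*s,.119]),proj('scene',[*s,.129]))
"
```

```text
1.62 0.078 [251.8 205.9]
1.62 0.088 [251.8 202.7]
1.68 0.078 [249.4 205.3]
1.68 0.088 [249.4 202. ]
1.74 0.078 [247.  204.7]
1.74 0.088 [246.9 201.4]
[np.float64(228.31124455385702), np.float64(217.40989840193464)] [np.float64(228.10334824609637), np.float64(213.78380126474025)]
```

View pics/s3.png

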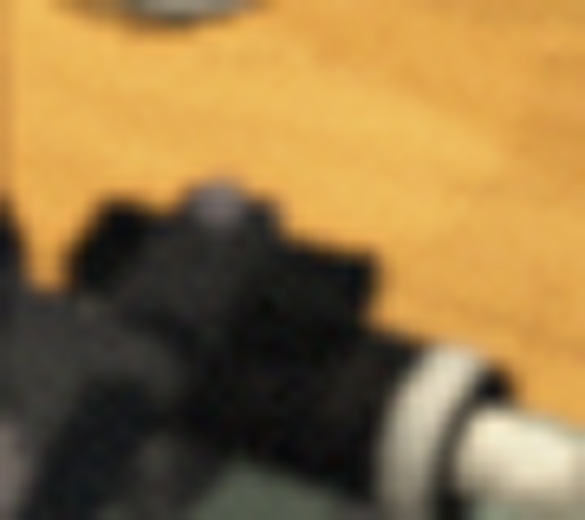

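The arm-end screw is at (246.8,206.0) in the full frame. That matches swing 1.74 with the clamp fully down; with the clamp up it would be near row 201.5. So the clamp is in the notch, with me pressing lightly on its end. I'll back off to centre the cage, open and lift away.

```bash
python3 -m inch '[{"offset":[0,-0.002,0],"twist":[0,0,0.022]},{"offset":[0,-0.002,0],"twist":[0,0,0.022]},{"offset":[0,0,0],"twist":[0,0,0]},{"offset":[0,0,0],"twist":[0,0,0]}]' >/dev/null; python3 st.py; python3 -m inch '[{"offset":[0,0,0],"twist":[0,0,0]},{"offset":[0,0,0],"twist":[0,0,0]},{"offset":[0,0,0],"twist":[0,0,0]}]' 0.4 >/dev/null;  python3 st.py; python3 -m inch '[{"offset":[0,0,-0.02],"twist":[0,0,0]},{"offset":[0,0,-0.03],"twist":[0,0,0]},{"offset":[0,0,-0.04],"twist":[0,0,0]},{"offset":[0,0,-0.04],"twist":[0,0,0]},{"offset":[0,0,0],"twist":[0,0,0]},{"offset":[0,0,0],"twist":[0,0,0]}]'
python3 look.py w6;  python3 -c "
from h import *
cv2.imwrite('pics/w6b.png',cv2.resize(cv2.imread('pics/w6.png'),(768,576)))"
```

```text
t 23.62 tcp angle 1.743 yaw-ang 1.74 rad 0.0853 z 0.1122 F tan -0.1 F rad -0.5 Fz 0.1 w 0.3 g 0.0
t 24.0 tcp angle 1.741 yaw-ang 1.739 rad 0.0852 z 0.1123 F tan 0.2 F rad -0.0 Fz -0.5 w 0.599 g 0.0
t: 24.75
ee_pos: [0.4693, 0.2994, 0.2417]
tcp_rot: [180.0, -0.0, -80.4]
contact_force: [0.2, -0.2, -1.0]
gripper_width: 0.602
grip_force: 0.0
[0.4693 0.2994 0.2417] [ 1.7997e+02 -1.0000e-02 -8.0350e+01] [ 32.5  19.1   6.6  77.6  -0.  -67.1] 24.75
cartridge_mid 0.59 [297.   8.] 846 mid [0.4671 0.1102] mean [0.4553 0.1058] len [0.1   0.024] axisdeg -168.6
grip 0.72 [255. 157.] 1254 mid [0.4744 0.2614] mean [0.474  0.2734] len [0.107 0.028] axisdeg 96.2
```

View pics/w6b.png

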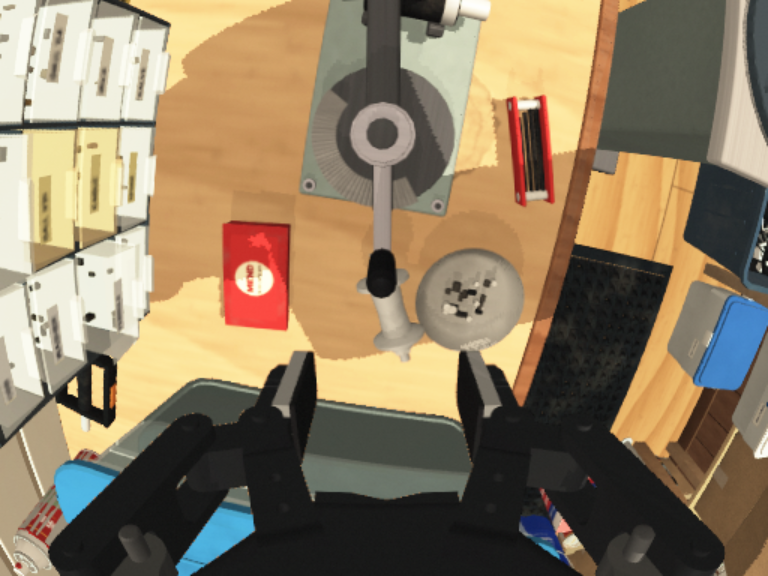

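The clamp is down, the handle is at (382,270), the gripper is clear, and the bystanders haven't moved. One last numeric check from the fixed cameras before handing in.

```bash
python3 -c "
from h import *
im=r.camera('top'); cv2.imwrite('pics/t3.png',cv2.resize(im[165:260,170:270],None,fx=6,fy=6,interpolation=2))
r.camera('scene')
for s in r.silhouettes('top','cartridge_mid')[:1]:
    ys,xs=np.nonzero(s['region']); print(s['conf'],at('top',(xs[ys==ys.min()].mean(),ys.min()),.04),at('top',(xs[ys==ys.max()].mean(),ys.max()+1),.04))
cx=[proj('top',[.4848+d,.1053,.04]) for d in(-.0565,.0565)]; print(cx)
"
```

```text
0.64 [0.51880225 0.09210417 0.04      ] [0.42439782 0.10577185 0.04      ]
[[np.float64(240.67333756459712), np.float64(232.44573881285223)], [np.float64(240.29948158767354), np.float64(188.43930231085832)]]
```

View pics/t3.png

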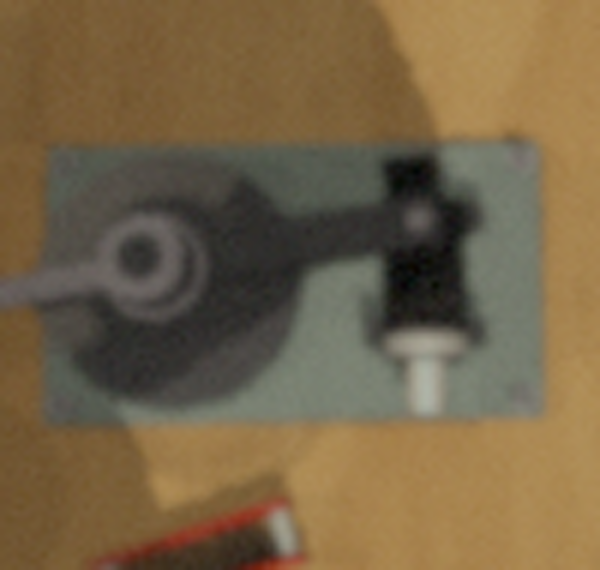

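```bash
python3 -c "
import h; from h import *
w4={'ee_pos':np.array([.4842,.0661,.1998]),'tcp_rot':[-180,-.02,-179.66]}; w5={'ee_pos':np.array([.5669,.2166,.1994]),'tcp_rot':[-179.96,-.08,-179.6]}
class Q:
    def __getattr__(s,n): return getattr(r0,n)
    def get_state(s): return s.st
r0=h.r; q=Q(); h.r=q
for nm,w,c in(('w4',w4,slice(297,300)),('w5',w5,slice(148,151))):
    q.st=w; im=cv2.imread(f'pics/{nm}.png')
    for y in ((115,119,123,206,220,224) if nm=='w4' else (36,38,40,58,125,146,149)): print(nm,y,np.round(h.at('wrist',(c.start+1,y),.0465),4)[:2],np.round(h.at('wrist',(c.start+1,y),.0555),4)[:2])
    print(im[(105 if nm=='w4' else 30):(160 if nm=='w4' else 80),c].mean((1,2)).astype(int)); print(im[(195 if nm=='w4' else 115):(235 if nm=='w4' else 155),c].mean((1,2)).astype(int))
t=cv2.imread('pics/t3.png')[:,415:435].mean((1,2))[300:480:6].astype(int); print(t)
print([at('top',(241,y),z) for y,z in((234,.0465),(219.5,.0555))])
"
```

```text
w4 115 [0.4234 0.1057] [0.4228 0.1045]
w4 119 [0.4273 0.1058] [0.4265 0.1046]
w4 123 [0.4312 0.1059] [0.4302 0.1047]
w4 206 [0.5163 0.1096] [0.5127 0.1083]
w4 220 [0.5323 0.1105] [0.5282 0.1092]
w4 224 [0.5369 0.1108] [0.5327 0.1094]
[182 183 183 183 182 183 178 155 160 169 159 138 151 169 169 170 170 171
 171 171 171 172 172 171 173 173 174 173 174 174 174 175 175 175 164  71
  14  65 141 164 163 163 164 163 163 163 163 142  79  18  18  20  20  21
  24]
[ 23  22  22  19  19  19  18  19  19  18  20  19  21  50 161 177 177 175
 175 174 174 174 174 173 172 173 174 175 175 170 148 125 125 121 116 114
 114 114 114 114]
w5 36 [0.4248 0.1115] [0.4268 0.1149]
w5 38 [0.4269 0.1115] [0.4288 0.1149]
w5 40 [0.429  0.1116] [0.4308 0.1149]
w5 58 [0.4473 0.1117] [0.4485 0.115 ]
w5 125 [0.5143 0.1097] [0.5134 0.1131]
w5 146 [0.5356 0.1082] [0.534  0.1117]
w5 149 [0.5387 0.108 ] [0.537  0.1114]
[185 184 184 184 183 183 197 234 237 237 236 237 236 236 236 236 235 235
 235 235 235 235 234 234 234 233 233 183 110 233 233 232 231 229 226 224
 222 219 158  46  37  36  37  35  36  35  37  40  38  40]
[ 37  35  33  32  32  33  35  37  37  35  34  34  64 180 179 200 221 222
 197 178 178 178 178 178 179 178 177 177 176 177 176 177 178 174 136 102
 133 139 195 195]
[ 31  34  28  31  57 100 138 157 156 144 148 161 166 167 168 168 167 166
 159 138 120 120 124 124 124 124 125 125 124 125]
[array([0.42417376, 0.10439747, 0.0465    ]), array([0.45993435, 0.1039324 , 0.0555    ])]
```

```bash
python3 -c "
import h; from h import *
w5={'ee_pos':np.array([.5669,.2166,.1994]),'tcp_rot':[-179.96,-.08,-179.6]}
class Q:
    def __getattr__(s,n): return getattr(r0,n)
    def get_state(s): return w5
r0=h.r; h.r=Q()
im=cv2.imread('pics/w5.png')
print(im[60:132,174:177].mean((1,2)).astype(int))
for y in range(62,130,3): print(y,np.round(h.at('wrist',(175,y),.033)[:2],4))
"
```

```text
[168 169 169 170 163 124  86  53  52  52  50  52  51  53  53  47  38  56
 103 103 103 103 103 103 103 103 103 102 103 103 103 104 103 103 101 103
 103 101 102 102 102 101 103 104 103 104 104 104 105 104 105 103  49  50
  66  65  63  62  61  62  62  64  66  68  68 104 113 113 113 113 114 114]
62 [0.452  0.1346]
65 [0.4551 0.1346]
68 [0.4582 0.1346]
71 [0.4613 0.1346]
74 [0.4644 0.1346]
77 [0.4675 0.1345]
80 [0.4706 0.1345]
83 [0.4736 0.1345]
86 [0.4767 0.1344]
89 [0.4798 0.1343]
92 [0.4828 0.1343]
95 [0.4859 0.1342]
98 [0.489  0.1341]
101 [0.492  0.1341]
104 [0.4951 0.134 ]
107 [0.4982 0.1339]
110 [0.5013 0.1338]
113 [0.5044 0.1337]
116 [0.5074 0.1336]
119 [0.5105 0.1335]
122 [0.5136 0.1333]
125 [0.5167 0.1332]
128 [0.5198 0.1331]
```

The cartridge is seated and clamped, but two views agree that it sits about 3–4 mm towards −x of centre. I'll nudge it gently along the V with closed fingers at the −x stub. That also pushes the clamp towards its solid side, so it can't climb out of the notch.

```bash
python3 -m inch '[{"offset":[0.0443,0.0288,0],"twist":[0,0,0]},{"offset":[0.0443,0.0288,0],"twist":[0,0,0]},{"offset":[0.0443,0.0288,0],"twist":[0,0,0]},{"offset":[0.0443,0.0288,0],"twist":[0,0,0]},{"offset":[0,0,0],"twist":[0,0,0.174]},{"offset":[0,0,0],"twist":[0,0,0.174]},{"offset":[0,0,0],"twist":[0,0,0.174]},{"offset":[0,0,0],"twist":[0,0,0.174]},{"offset":[0,0,0],"twist":[0,0,0.174]},{"offset":[0,0,0],"twist":[0,0,0.174]},{"offset":[0,0,0],"twist":[0,0,0.174]},{"offset":[0,0,0],"twist":[0,0,0.174]},{"offset":[0,0,0],"twist":[0,0,0.174]},{"offset":[0,0,0],"twist":[0,0,0.174]},{"offset":[0,0,0],"twist":[0,0,0]},{"offset":[0,0,0],"twist":[0,0,0]}]' 1 20
```

```text
t: 27.05
ee_pos: [0.3855, 0.1055, 0.2422]
tcp_rot: [-180.0, -0.0, -179.8]
contact_force: [-0.8, 0.1, 0.5]
gripper_width: 0.002
grip_force: 0.0
```

```bash
python3 -m inch '[{"offset":[0,0,0.05],"twist":[0,0,0]},{"offset":[0,0,0.05],"twist":[0,0,0]},{"offset":[0,0,0.05],"twist":[0,0,0]},{"offset":[0,0,0.04],"twist":[0,0,0]},{"offset":[0,0,0.011],"twist":[0,0,0]},{"offset":[-0.01,0,0],"twist":[0,0,0]},{"offset":[-0.008,0,0],"twist":[0,0,0]},{"offset":[0,0,0],"twist":[0,0,0]},{"offset":[0,0,0],"twist":[0,0,0]}]'
cat > px.py <<'E'
from h import *
import sys
st=r.get_state(); f=st["contact_force"]; print(round(st["t"],2),np.round(st["ee_pos"],4),np.round(f,1)); sys.exit(int(abs(f[0])>4))
E
M='python3 px.py'
python3 -m inch '[{"offset":[-0.002,0,0],"twist":[0,0,0]},{"offset":[0,0,0],"twist":[0,0,0]}]' >/dev/null; $M && python3 -m inch '[{"offset":[-0.002,0,0],"twist":[0,0,0]},{"offset":[0,0,0],"twist":[0,0,0]}]' >/dev/null && $M && python3 -m inch '[{"offset":[-0.002,0,0],"twist":[0,0,0]},{"offset":[0,0,0],"twist":[0,0,0]}]' >/dev/null && $M && python3 -m inch '[{"offset":[-0.002,0,0],"twist":[0,0,0]},{"offset":[0,0,0],"twist":[0,0,0]}]' >/dev/null && $M
```

```text
t: 28.18
ee_pos: [0.4039, 0.1056, 0.0418]
tcp_rot: [180.0, 0.0, 180.0]
contact_force: [0.5, -0.4, -0.3]
gripper_width: -0.0
grip_force: 0.0
28.43 [0.4057 0.1056 0.0414] [ 0.1 -0.5 -0.7]
28.68 [0.4077 0.1055 0.0413] [-0.5 -0.7 -0.1]
28.93 [0.4097 0.1055 0.0413] [ 0.3  0.1 -0.7]
29.18 [0.4117 0.1056 0.0413] [-1.5  0.1 -0.5]
```

```bash
sed -i 's/>4)/>22)/' px.py; M='python3 px.py'
python3 -m inch '[{"offset":[-0.001,0,0],"twist":[0,0,0]},{"offset":[0,0,0],"twist":[0,0,0]}]' >/dev/null; $M && python3 -m inch '[{"offset":[-0.001,0,0],"twist":[0,0,0]},{"offset":[0,0,0],"twist":[0,0,0]}]' >/dev/null && $M && python3 -m inch '[{"offset":[-0.001,0,0],"twist":[0,0,0]},{"offset":[0,0,0],"twist":[0,0,0]}]' >/dev/null && $M && python3 -m inch '[{"offset":[-0.001,0,0],"twist":[0,0,0]},{"offset":[0,0,0],"twist":[0,0,0]}]' >/dev/null && $M
```

```text
29.43 [0.4126 0.1055 0.0413] [-0.8  0.8 -0.1]
29.68 [0.4136 0.1055 0.0413] [ 0.9  0.3 -0.8]
29.93 [0.4146 0.1055 0.0413] [-0.2  1.2  0.2]
30.18 [0.4148 0.1055 0.0411] [-5.1 -0.   2.8]
```

```bash
M='python3 px.py'
python3 -m inch '[{"offset":[-0.001,0,0],"twist":[0,0,0]},{"offset":[0,0,0],"twist":[0,0,0]}]' >/dev/null; $M && python3 -m inch '[{"offset":[-0.001,0,0],"twist":[0,0,0]},{"offset":[0,0,0],"twist":[0,0,0]}]' >/dev/null && $M && python3 -m inch '[{"offset":[-0.001,0,0],"twist":[0,0,0]},{"offset":[0,0,0],"twist":[0,0,0]}]' >/dev/null && $M && python3 -m inch '[{"offset":[-0.0005,0,0],"twist":[0,0,0]},{"offset":[0,0,0],"twist":[0,0,0]}]' >/dev/null && $M
```

```text
30.43 [0.4149 0.1055 0.041 ] [-10.3   0.4   7.5]
30.68 [0.4151 0.1054 0.0408] [-16.2   1.9  10.9]
30.93 [0.4153 0.1054 0.0406] [-20.3   1.6  16. ]
31.18 [0.4153 0.1054 0.0406] [-23.5   2.3  18.3]
```

```bash
M='python3 px.py'
python3 -m inch '[{"offset":[-0.0008,0,0],"twist":[0,0,0]},{"offset":[0,0,0],"twist":[0,0,0]},{"offset":[0,0,0],"twist":[0,0,0]}]' >/dev/null; $M ; python3 -m inch '[{"offset":[-0.0007,0,0],"twist":[0,0,0]},{"offset":[0,0,0],"twist":[0,0,0]},{"offset":[0,0,0],"twist":[0,0,0]}]' >/dev/null ; $M
```

```text
31.55 [0.4157 0.1053 0.0405] [-27.1   2.3  19.8]
31.93 [0.4158 0.1053 0.0404] [-30.6   2.8  23.4]
```

It's held firmly and the remaining offset is only about 2 mm, so I'll stop pushing, retreat, and recheck.

```bash
python3 -m inch '[{"offset":[0.005,0,0],"twist":[0,0,0]},{"offset":[0.02,0,0],"twist":[0,0,0]},{"offset":[0,0,-0.05],"twist":[0,0,0]},{"offset":[0,0,-0.06],"twist":[0,0,0]},{"offset":[0,0,-0.06],"twist":[0,0,0]},{"offset":[0,0,-0.03],"twist":[0,0,0]},{"offset":[0,0,0],"twist":[0,0,0]},{"offset":[0,0,0],"twist":[0,0,0]}]' 0.4
python3 -c "
from h import *
r.camera('top'); im=r.camera('scene'); a=cv2.resize(im[185:265,175:305],None,fx=6,fy=6,interpolation=2); cv2.imwrite('pics/s9.png',a)
S=np.array([.4838,.2156])
for q in(1.62,1.68,1.74): print(q,np.round([(np.array(proj('scene',[*(S-.1105*np.array([np.cos(q),np.sin(q)])),z]))-[175,185])*6 for z in(.078,.088)],0).tolist())
"
```

```text
t: 32.92
ee_pos: [0.3954, 0.1055, 0.2406]
tcp_rot: [-180.0, -0.0, 179.9]
contact_force: [-0.2, 0.3, -0.0]
gripper_width: 0.603
grip_force: 0.0
1.62 [[461.0, 126.0], [461.0, 106.0]]
1.68 [[447.0, 122.0], [446.0, 102.0]]
1.74 [[432.0, 118.0], [431.0, 99.0]]
```

View pics/s9.png

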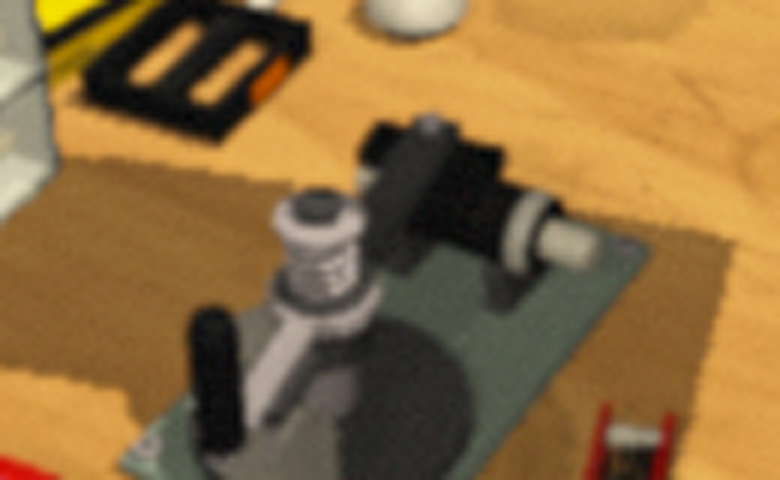

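The arm-end screw is at (431,124), which matches swing of about 1.74 with the clamp low. The pad is on the cartridge, which sits level in the V, and the gripper is clear.

```bash
python3 -c "
from h import *
print(r.finish_job())"
```

```text
the job is handed in; nothing more can be done
None
```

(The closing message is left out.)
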